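# Brace the parts jar and unscrew its tight cap

## Task

The square glass jar of bolts stands loaded in the blue holder: first push the yellow sliding brace fully home by its black post, so that its fork clasps the jar and the jar cannot spin. Then unscrew the tight orange cap anticlockwise (seen from above), stop turning as soon as the threads let go (after about a fifth of a turn, 70 to 80 degrees; no more than a quarter turn), and lift the cap straight off without lifting the jar. Finish still holding the cap level in the gripper, its lower edge two or three centimetres above the jar's mouth, with the brace still home and the other things on the plank left where they are.

Things in the scene. Friction and masses are not known exactly. Their poses are not given: they have to be found in the camera images.
- holder: Blue jar holder fixed to the plank: base plate 235 x 110 mm, 10 mm thick, low upright wall at one end (top 50 mm above the plank, inner face 31.5 mm from the origin along x). Origin on the plank under the middle of the jar's place; x points level from the black post to the jar and the wall, the way the brace slides home; z up.
- brace (a joint): How far the yellow fork brace has slid towards the jar, in m: 0 open, 0.060 fully home against its stop. It slides along the holder's x axis with about 7 N of friction and stays where it is left. It starts between 0 and 0.006.
- brace_handle (a point): Grip point of the upright round black post (24 mm diameter) on the brace: on its axis, 75 mm above the plank; the post's top is 89.5 mm and its foot 24 mm above the plank. It lies 155 mm before the holder's origin at joint 0, 95 mm before it when home. Grip it from above or push it. The fork's top is 41 mm above the plank.
- jar: Loose square glass jar with bolts inside, about 0.7 kg: body 60 x 60 mm, 52 mm high, round neck 38 mm across, rim 86 mm above the underside. Origin at the centre of the underside, 10 mm above the plank; z up, x and y square to the sides, within about 1 degree of the holder's at the start. Unbraced it spins with the cap; braced it still has about 3 degrees of play.
- jar_mouth (a point): Centre of the jar's mouth, at the rim of the neck, 96 mm above the plank.
- cap: The orange twist-off cap, 40 g; origin at the centre of its lower edge, 11 mm below cap_center; z up. Two inner lugs lock it: it lifts straight off only when turned 65 to 100 degrees anticlockwise (from above) relative to the jar. Turning needs about 0.3 N m and does not raise it.
- cap_center (a point): Centre (half-way up) of the orange ribbed cap: 54 mm diameter, 22 mm high, closed top. Screwed down, this point is 79 mm above the jar's underside (89 mm above the plank) and the cap's lower edge is 18 mm below the jar's rim. Grip it firmly (30 N or more) across the diameter, any way round.
- collar (a joint): How far the thread inside the cap has been turned anticlockwise relative to the jar, in rad: 0 tight, free from about 1.1, turned too far above 1.65, hard stop at 1.80. It follows the cap with some 0.04 rad of play and stays when the cap is off.
- charger: White charger box 110 x 160 x 71 mm, a bystander; origin at the centre of its underside.
- cup: Clear plastic cup 80 mm high, 72 mm across, with three steel bolts in it, a bystander; origin at the centre of its underside.
- screwdriver: Red screwdriver lying on the plank, a bystander.
- spanner: Chrome ring spanner 200 mm long lying on the plank, a bystander; origin at its middle.
There are look-alikes about, which are no part of the job. Of the things shaped like the cap, the orange one is meant. What is shaped like the jar but red is not meant.

How it is judged:
By the outcome, as a careful person would: the job done as asked, in the order asked, and still so for the second after the job is handed in, while the arm keeps its last pose, push and grip.
It also fails if it takes over 46 s, if anything falls off the work surface, if the arm or the gripper's body presses on something with over 40 N, if the wrist force passes 120 N, or if a joint passes its speed limit or range.

## Robot

A 6-joint arm with a two-finger parallel gripper is mounted at the origin on the work surface. World frame = base frame: x ahead of the robot, y to its left, z up, the work surface at z = 0. Lengths are in m, angles in rad, forces in N, time in s.
With the tool pointing down it reaches from about 0.35 to 0.8 m from the base axis. Payload 7.3 kg.
Tool frame: the origin (TCP) lies between the finger pads; the fingertips stand 25 mm ahead of it and the grasp point (between the pads) lies 6 mm ahead of it (r.tip_extent is the distance from the TCP to the fingertips, in m); z points along the fingers, y is the line along which they close (so a half turn about z gives the same grasp; the last joint's range is limited). The gripper opens to 85 mm and grips with 20 to 120 N. Pads are 22 mm wide; open, the fingers measure 114 mm over their backs; the gripper's body (76 mm by 85 mm) begins 54 mm behind the grasp point. The pads swing forward as they close: fully open they stand 13 mm farther back than shut.
Start: joints at [-1.471, 0.342, 1.524, -0, 1.275, -0.146], TCP at [0.128, -0.509, 0.256] pointing down, gripper open.
Joint ranges: [-2.53, 2.53], [-0.77, 2.02], [0.04, 2.7], [-1, 4.14], [0.28, 2.66], [-3.11, 3.11]. Speed limits (rad/s): [2.57, 2.57, 3.14, 3.14, 3.14, 3.14].

## Interface

Orientations are given as a unit quaternion [x, y, z, w].
In Python, from workcell import r, command_gripper, optics gives the robot as it stands. The module is installed in compiled form; this text tells all that it offers. Calls block until the motion is done:
- r.reach(position, orientation): joint-space move of the TCP to a pose.
- r.move_straight(position, orientation=None, speed=0.15, max_force=None): straight line of the TCP; orientation=None keeps the orientation; speed is the mean speed in m/s. With max_force (N) it stops when the force on the tool has changed by that much, and returns True; else False.
- r.movej(angles): joint-space move.
- command_gripper(opening, force=None): finger opening in m; force is the grip in N (None keeps the last); returns when the fingers have stopped.
- r.hold(seconds).
- r.solve_ik(position, orientation): joint angles nearest the present ones, or None.
- r.read_state(): the state.
- optics.get_image(name): name is "side" or "top" or "wrist"; returns (picture, depth): 400x640x3 uint8, red, green, blue; 400x640 float32, m along the optical axis (not along the pixel's ray), 0 where there is no reading.
- optics.camera_model(name): a dict with "K" (3x3 intrinsics, pixels), "R" (3x3) and "t" (3): a world point X has camera coordinates R X + t; the wrist camera has in their place "tool_from_camera" (4x4, takes a point from camera to tool coordinates, whose origin is the TCP and whose axes are the flange's). Camera axes: x right, y down, z forward; pixel columns grow to the right and rows downward; lengths in m; the calibration is good to about 2 mm. A picture is of the moment at which its call begins: read the wrist's pose just before it. camera_model takes no time and is no camera call.
A pose or a line that the arm cannot do raises r.PlanningError and nothing moves.
- r.finish_job(): hands the job in; it is judged then, once.
The state is a dict: "time_s": time; "joint_positions": joint angles; "dq": joint speeds; "tau": joint torques, N m; "eef_pos": TCP position; "eef_rot": TCP orientation; "contact_force": force on the tool from outside, world axes, zero at the start; "torque": the same for the moment, N m; "grip_width": finger opening in m; "grip_force": force on a finger pad.
Only numpy, scipy, OpenCV 4.12 (cv2) and the standard library are available. Lean on these libraries where they do the work, as an engineer would, in place of code of your own. Each camera call takes 0.05 s, during which the arm holds its last target. There are 200 camera calls.

## Working session

There is one attempt and no reset: what is moved stays moved. The work goes in short steps, each a Python script; the robot and the scene stay as the last script left them, time stands still between calls to the robot, and variables do not carry over. Pictures are saved under pics/ and viewed, at most 10 in all, crops included, and the job is handed in when it is done.

```bash
mkdir -p pics
cat > h.py <<'E'
import numpy as np, cv2
from workcell import r, command_gripper, optics
def snap(n,f):
    im,d=optics.get_image(n); cv2.imwrite(f'pics/{f}.png',im[:,:,::-1]); np.savez(f'pics/{f}.npz',im=im,d=d); return im,d
def world(n,u,v,z=None,depth=None):
    c=optics.camera_model(n);K,R,t=map(np.array,(c['K'],c['R'],c['t']))
    ray=R.T@np.linalg.solve(K,[u,v,1.]); o=-R.T@t
    return o+ray*(depth if depth else (z-o[2])/ray[2])
E
python3 - <<'E'
from h import *
snap('top','t0'); snap('side','s0')
s=r.read_state(); print(s['time_s'],s['eef_rot'])
for n in('top','side'):
    c=optics.camera_model(n);print(n,-np.array(c['R']).T@np.array(c['t']))
E
```

```text
0.1 [ 9.92459199e-01  1.22573507e-01  3.26864693e-05 -6.87938809e-04]
top [ 0.45027822 -0.01851406  1.14088332]
side [0.06933518 0.59650217 0.84267202]
```

View pics/t0.png

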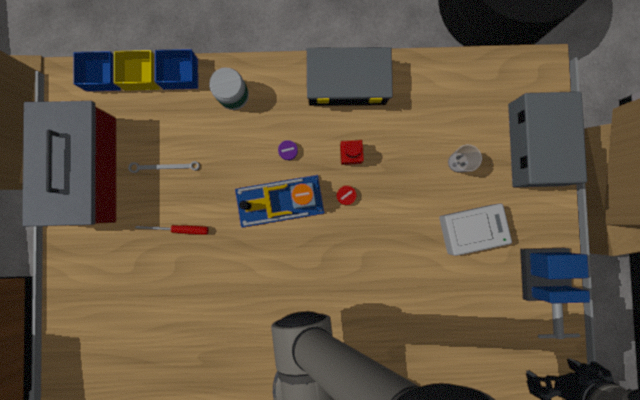

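View pics/s0.png

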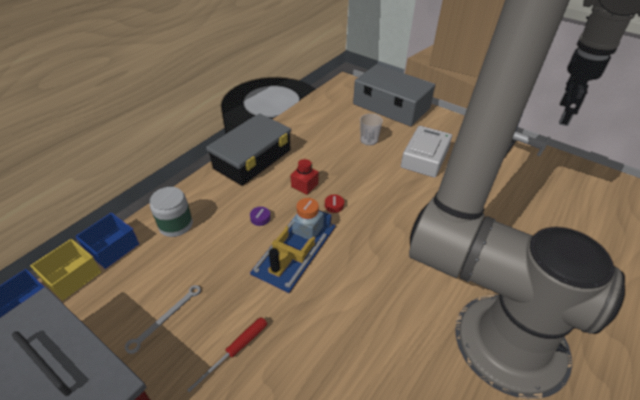

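The top view shows the holder at about (280,200), the black post at (246,204), the orange cap at (303,195), and the red look-alike cap just beyond the wall at (347,195). Next I measure these.

```bash
cat > m.py <<'E'
from h import *
im=np.load('pics/t0.npz')['im'];d=np.load('pics/t0.npz')['d']
hsv=cv2.cvtColor(im,cv2.COLOR_RGB2HSV)
roi=np.zeros(im.shape[:2],bool);roi[165:240,225:330]=1
H,S,V=[hsv[:,:,i].astype(int) for i in range(3)]
def cen(m): v,u=np.nonzero(m); return u.mean(),v.mean(),len(u),u,v
o=roi&(H>=4)&(H<=14)&(S>180)&(V>150)
u,v,n,uu,vv=cen(o); dc=np.median(d[o]);print('cap',u,v,n,uu.min(),uu.max(),vv.min(),vv.max(),'depthpt',world('top',u,v,depth=dc),'plane',world('top',u,v,z=.1))
b=roi&(H>100)&(H<125)&(S>120)
c=np.argwhere(b)[:,::-1].astype(np.float32);rect=cv2.minAreaRect(c)
P=np.array([world('top',*p,z=.01) for p in cv2.boxPoints(rect)]);print('plate',P[:,:2],P.mean(0),np.linalg.norm(np.diff(P,axis=0),axis=1))
k=roi&(V<50); k[:,262:]=0; k[:195]=0
u,v,n,uu,vv=cen(k);print('post',u,v,n,uu.min(),uu.max(),vv.min(),vv.max(),world('top',u,v,z=.08),np.median(d[k]))
# side
im=np.load('pics/s0.npz')['im'];d=np.load('pics/s0.npz')['d'];hsv=cv2.cvtColor(im,cv2.COLOR_RGB2HSV);H,S,V=[hsv[:,:,i].astype(int) for i in range(3)]
roi=np.zeros(im.shape[:2],bool);roi[190:225,290:325]=1
o=roi&(H>=4)&(H<=14)&(S>180)&(V>120);u,v,n,uu,vv=cen(o);print('side cap',u,v,n,world('side',u,v,z=.092),world('side',u,v,depth=np.median(d[o])))
roi[:]=0;roi[240:280,262:285]=1
k=roi&(V<50);u,v,n,uu,vv=cen(k);print('side post',u,v,n,vv.min(),vv.max(),world('side',u,v,z=.06))
E
python3 m.py
python3 - <<'E'
import cv2;im=cv2.imread('pics/t0.png')[165:240,225:365];cv2.imwrite('pics/c0.png',cv2.resize(im,None,fx=5,fy=5,interpolation=2))
E
```

```text
cap 301.8 193.3 60 292 311 184 203 depthpt [0.53124284 0.0174462  0.09953263] plane [0.5312065  0.01743006 0.1       ]
plate [[ 0.55436177  0.20595043]
 [ 0.58733965 -0.02285151]
 [ 0.48255934 -0.03776023]
 [ 0.44996948  0.1899525 ]] [0.51855756 0.0838228  0.01      ] [0.23116633 0.10583563 0.23003301]
post 244.8815789473684 205.01315789473685 76 240 250 201 209 [0.50594921 0.16682671 0.08      ] 1.0543535
side cap 306.75 211.0 4 [0.52248124 0.02807282 0.092     ] [0.51888155 0.03258829 0.09796317]
side post 274.121546961326 259.8839779005525 181 249 271 [0.50518144 0.17199159 0.06      ]
```

View pics/c0.png

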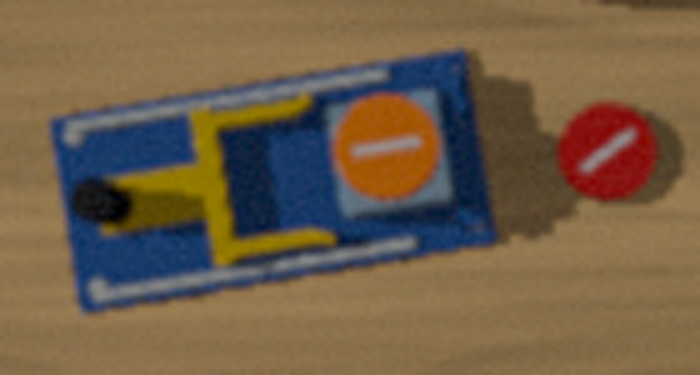

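```bash
cat >> h.py <<'E'
from scipy.spatial.transform import Rotation as Ro
def quat(deg): a=np.radians(deg)/2; return [np.cos(a),np.sin(a),0,0]
def wsnap(f):
    s=r.read_state(); im,d=snap('wrist',f); np.savez(f'pics/{f}.npz',im=im,d=d,p=s['eef_pos'],q=s['eef_rot']); return im,d
def wworld(f,u,v,z):
    N=np.load(f'pics/{f}.npz'); c=optics.camera_model('wrist'); T=np.array(c['tool_from_camera']); R=Ro.from_quat(N['q']).as_matrix()
    o=N['p']+R@T[:3,3]; ray=R@T[:3,:3]@np.linalg.solve(np.array(c['K']),[u,v,1.]); return o+ray*(z-o[2])/ray[2]
E
python3 - <<'E'
from h import *
print(optics.camera_model('wrist'))
r.reach([.515,.10,.34],quat(98.2)); wsnap('w0'); s=r.read_state(); print(s['time_s'],s['joint_positions'],s['eef_pos'])
E
```

```text
{'K': array([[288.91056346,   0.        , 320.926932  ],
       [  0.        , 288.91056346, 195.9950561 ],
       [  0.        ,   0.        ,   1.        ]]), 'tool_from_camera': array([[-4.27912378e-04, -9.64025271e-01, -2.65810261e-01,
         6.73109193e-02],
       [ 9.99999465e-01, -6.62848995e-04,  7.94141778e-04,
         4.72394260e-04],
       [-9.41764807e-04, -2.65809779e-01,  9.64025038e-01,
        -1.17342773e-01],
       [ 0.00000000e+00,  0.00000000e+00,  0.00000000e+00,
         1.00000000e+00]])}
2.725 [ 4.42500643e-02  2.90536306e-01  1.36779787e+00 -1.43644449e-04
  1.48346706e+00 -9.74524004e-02] [0.51514432 0.09924359 0.33987646]
```

View pics/w0.png

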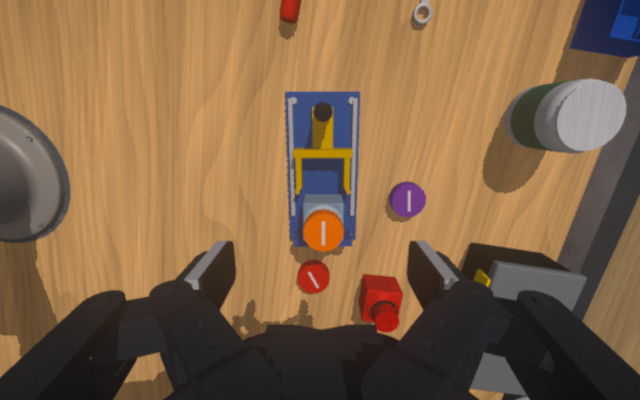

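The wrist view shows the post top at (322,112) and the orange cap at (323,231), with the holder axis aligned with the tool. I'll fit both circles to refine the positions.

Run:
```python
from h import *
im=np.load('pics/w0.npz')['im'];hsv=cv2.cvtColor(im,cv2.COLOR_RGB2HSV)
def fit(m,z,n):
    c=max(cv2.findContours(m.astype(np.uint8),0,2)[0],key=cv2.contourArea)
    (u,v),R=cv2.minEnclosingCircle(c); p=wworld('w0',u,v,z); e=wworld('w0',u+R,v,z); print(n,u,v,R,p,'rad',np.linalg.norm(e-p)); return p
H,S,V=[hsv[:,:,i].astype(int) for i in range(3)]
roi=np.zeros(H.shape,bool);roi[205:257,295:350]=1
c=fit(roi&(H>=4)&(H<=16)&(S>170)&(V>200),.1,'captop')
roi[:]=0;roi[98:124,308:338]=1
for t in(30,45,60): p=fit(roi&(V<t),.0895,'post')
print(np.hypot(*(c-p)[:2]),np.degrees(np.arctan2((c-p)[1],(c-p)[0])))
roi[:]=0;roi[85:250,275:370]=1
b=roi&(H>100)&(H<125)&(S>120)
rect=cv2.minAreaRect(np.argwhere(b)[:,::-1].astype(np.float32));P=np.array([wworld('w0',*q,.01) for q in cv2.boxPoints(rect)]);print(P[:,:2],np.linalg.norm(np.diff(P,axis=0),axis=1),[np.degrees(np.arctan2(*x[1::-1])) for x in np.diff(P,axis=0)])
```

```text
captop 323.1182556152344 232.25103759765625 19.250423431396484 [0.52969484 0.01833676 0.1       ] rad 0.02558747313502084Traceback (most recent call last):
  File "<stdin>", line 10, in <module>
  File "<stdin>", line 4, in fit
ValueError: max() iterable argument is empty
```

Run:
```python
from h import *
im=np.load('pics/w0.npz')['im'];hsv=cv2.cvtColor(im,cv2.COLOR_RGB2HSV)
H,S,V=[hsv[:,:,i].astype(int) for i in range(3)]
c=np.array([.5297,.0183])
print(V[96:126:2,310:336:2])
for t in(50,60,70):
    roi=np.zeros(H.shape,bool);roi[98:126,308:338]=1
    m=roi&(V<t)
    k=cv2.findContours(m.astype(np.uint8),0,2)[0]
    if not k: continue
    (u,v),R=cv2.minEnclosingCircle(max(k,key=cv2.contourArea));p=wworld('w0',u,v,.0895)[:2];e=c-p;print(t,u,v,R,p,np.hypot(*e),np.degrees(np.arctan2(e[1],e[0])))
roi[:]=0;roi[85:250,275:370]=1
b=roi&(H>100)&(H<125)&(S>120)
rect=cv2.minAreaRect(np.argwhere(b)[:,::-1].astype(np.float32));P=np.array([wworld('w0',*q,.01) for q in cv2.boxPoints(rect)]);print(P[:,:2],np.linalg.norm(np.diff(P,axis=0),axis=1),[np.degrees(np.arctan2(*x[1::-1])) for x in np.diff(P,axis=0)])
```

```text
[[126 125 127 127 126 126 124 123 123 124 125 125 125]
 [126 126 126 125 125 124 124 123 123 125 125 125 126]
 [126 126 125 126 125 123 122 123 125 126 126 125 124]
 [126 127 126 124 108  93  72  84  98 118 125 124 124]
 [126 127 125  94  60  62  63  63  63  65 114 123 124]
 [126 114  92  60  60  61  60  61  60  61  68 107 125]
 [125 145 112  60  59  59  59  59  60  59  65 128 123]
 [125 143  78  58  59  59  58  59  58  60  59 116 123]
 [122 132  70  58  57  58  57  58  59  58  58 106 123]
 [104 144  80  58  58  59  57  58  56  57  60 121 125]
 [103 144 100  57  57  56  58  58  57  57  73 152 125]
 [104 124 120  82  58  56  57  56  56  64 148 164 124]
 [112  99 119 110  76  62  58  59  70 112 184 166 124]
 [103  96 119 119 118 116 105 111 118 161 188 166 123]
 [102  97 119 119 118 119 120 120 143 175 188 166 121]]
60 322.2215270996094 112.1329116821289 8.065703392028809 [0.50675831 0.17008728] 0.15351124064134505 -81.4051581855979
70 322.5 111.42857360839844 9.258578300476074 [0.50697769 0.17095317] 0.15433500633915273 -81.53372880895095
[[ 0.45218055  0.19042639]
 [ 0.55348404  0.20484238]
 [ 0.5883827   0.00710015]
 [ 0.47422083 -0.00914089]] [0.10232409 0.20079818 0.11531134] [np.float64(8.099097524832047), np.float64(-79.99118511680597), np.float64(-171.90324645358857)]
```

Run:
```python
from h import *
a=np.radians(-81.8); d=np.array([np.cos(a),np.sin(a),0])
p=np.array([.507,.1707,.078]); q=quat(98.2)
r.reach(p+[0,0,.08],q)
print('down',r.move_straight(p,q,speed=.12,max_force=12))
command_gripper(0,60); s0=r.read_state(); print(s0['grip_width'],s0['grip_force'],s0['eef_pos'],s0['contact_force'])
st=r.move_straight(s0['eef_pos']+d*.066,q,speed=.04,max_force=25)
s=r.read_state(); e=s['eef_pos']-s0['eef_pos'];print(st,s['time_s'],e@d,e,s['contact_force'],s['grip_width'])
wsnap('w1'); snap('side','s1')
```

```text
down False
0.02225092674715006 58.58130633831024 [0.50688686 0.17071823 0.07839755] [-3.16734102  0.65821771  5.75518896]
True 6.3917 0.05997132329356547 [ 8.52571116e-03 -5.93622158e-02  2.73786957e-05] [0.14406757 1.18899437 4.25475105] 0.022533065232526864
```

Run:
```python
from h import *
a=np.radians(-81.8); d=np.array([np.cos(a),np.sin(a),0]); q=quat(98.2)
s0=r.read_state()
st=r.move_straight(s0['eef_pos']+d*.008,q,speed=.03,max_force=32)
s=r.read_state(); print(st,(s['eef_pos']-s0['eef_pos'])@d,s['contact_force'])
command_gripper(.07); p=np.array(r.read_state()['eef_pos'])
r.move_straight(p+[0,0,.07],q,speed=.15)
command_gripper(.085)
r.reach([.522,.07,.25],q); wsnap('w2'); print(r.read_state()['time_s'])
im=np.load('pics/w2.npz')['im'];hsv=cv2.cvtColor(im,cv2.COLOR_RGB2HSV);H,S,V=[hsv[:,:,i].astype(int) for i in range(3)]
m=(H>=4)&(H<=16)&(S>170)&(V>180);m[:,:250]=0;m[:,400:]=0
c=max(cv2.findContours(m.astype(np.uint8),0,2)[0],key=cv2.contourArea);(u,v),R=cv2.minEnclosingCircle(c)
print(u,v,R,wworld('w2',u,v,.1),np.linalg.norm(wworld('w2',u+R,v,.1)-wworld('w2',u,v,.1)))
```

```text
True 2.2072595672846618e-05 [0.04292175 2.8243807  2.51181803]
8.725
320.8149719238281 236.0308380126953 27.287445068359375 [0.52909084 0.02139846 0.1       ] 0.02728255137672342
```

View pics/w2.png

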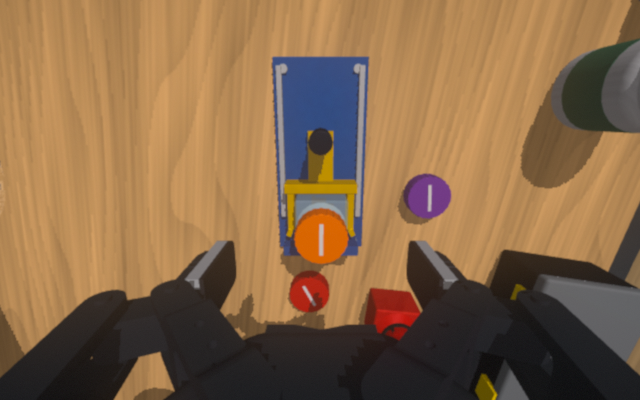

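Run:
```python
from h import *
def circ(f,m,z,n):
    c=max(cv2.findContours(m.astype(np.uint8),0,2)[0],key=cv2.contourArea);(u,v),R=cv2.minEnclosingCircle(c);p=wworld(f,u,v,z);print(f,n,u,v,R,p,np.linalg.norm(wworld(f,u+R,v,z)-p));return p
def both(f,rc,rp):
    im=np.load(f'pics/{f}.npz')['im'];hsv=cv2.cvtColor(im,cv2.COLOR_RGB2HSV);H,S,V=[hsv[:,:,i].astype(int) for i in range(3)]
    b=np.zeros(H.shape,bool);b[rc[0]:rc[1],rc[2]:rc[3]]=1;c=circ(f,b&(H>=4)&(H<=16)&(S>170)&(V>170),.1,'cap')
    b[:]=0;b[rp[0]:rp[1],rp[2]:rp[3]]=1;p=circ(f,b&(V<75),.0895,'post');print(np.hypot(*(c-p)[:2]))
both('w2',(195,275,280,360),(120,158,300,340)); both('w0',(205,257,295,350),(98,124,308,338))
# fixed views: second look with tool in a different place and yaw
r.reach([.545,-.03,.25],quat(60)); wsnap('w3'); c=optics.camera_model('wrist')
im=np.load('pics/w3.npz')['im'];hsv=cv2.cvtColor(im,cv2.COLOR_RGB2HSV);H,S,V=[hsv[:,:,i].astype(int) for i in range(3)]
circ('w3',(H>=4)&(H<=16)&(S>170)&(V>170),.1,'cap'); print(r.read_state()['time_s'])
```

```text
w2 cap 320.69354248046875 235.84677124023438 27.57763671875 [0.52894262 0.02157789 0.1       ] 0.02756763803207203
w2 post 320.0 141.0576934814453 13.096026420593262 [0.51522981 0.11308318 0.0895    ] 0.012429486702605377
0.09252707620438312
w0 cap 323.2530212402344 230.4271240234375 20.611099243164062 [0.52949951 0.02093655 0.1       ] 0.02734652946393362
w0 post 322.25323486328125 111.51298522949219 9.516459465026855 [0.50669283 0.17081252 0.0895    ] 0.011625827280522418
0.15160129067551717
w3 cap 281.0774230957031 152.15426635742188 29.830251693725586 [0.53035261 0.01859763 0.1       ] 0.02732466188202607
9.3083
```

View pics/w3.png

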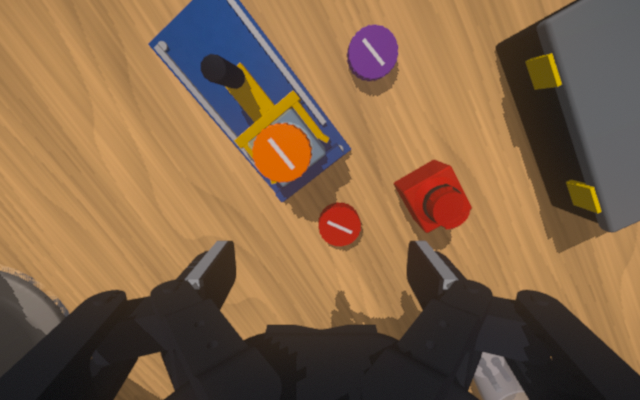

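Cap centre is taken as (0.5293, 0.0180), which agrees with the top view, w3, and the post position plus 95 mm. Now grip and check the load before turning.

Run:
```python
from h import *
p=np.array([.5293,.018,.091]); q=quat(45)
for a in (45,83,122): print(r.solve_ik(p,quat(a))[5])
r.reach(p+[0,0,.07],q)
print('down',r.move_straight(p,q,speed=.1,max_force=12))
command_gripper(0,70); s=r.read_state(); print(s['time_s'],s['grip_width'],s['grip_force'],s['eef_pos'],s['contact_force'],s['torque'])
snap('side','s2')
```

```text
0.67462896108501
0.011403845327164763
-0.6692745629506232
down False
11.0583 0.0521179943088973 73.09054480061945 [0.52992341 0.01796237 0.09191548] [0.10231304 0.04830356 5.42804681] [ 0.00121339  0.07541333 -0.01557   ]
```

Run:
```python
from h import *
p=np.array([.5295,.018,.0915])
for da in (8,20,35,50,62,70,76):
    r.reach(p,quat(45+da)); s=r.read_state()
    yaw=2*np.degrees(np.arctan2(s['eef_rot'][1],s['eef_rot'][0]))
    print(da,round(s['time_s'],2),round(yaw-45,2),s['eef_pos'].round(4) if hasattr(s['eef_pos'],'round') else s['eef_pos'],np.round(s['contact_force'],1),np.round(s['torque'],3),round(s['grip_width'],4))
im,d=snap('top','t4')
snap('side','s4')
```

```text
8 11.37 7.81 [0.5298 0.018  0.0919] [-0.9  0.2  3.8] [ 0.084  0.124 -0.017] 0.0517
20 11.68 19.63 [0.5298 0.018  0.0919] [-0.4  0.1  6. ] [ 0.073  0.078 -0.028] 0.0518
35 12.04 34.62 [0.5299 0.0181 0.0919] [0.5 0.7 5.5] [ 0.226 -0.006 -0.056] 0.0518
50 12.4 49.62 [0.5299 0.0182 0.0919] [0.3 1.2 6. ] [ 0.252  0.032 -0.098] 0.0517
62 12.72 61.62 [0.5299 0.0183 0.0919] [-0.6  1.   4.3] [ 0.327 -0.038 -0.071] 0.0518
70 12.97 69.63 [0.5299 0.0183 0.0919] [-0.3  2.1  4.5] [ 0.349  0.047 -0.102] 0.0513
76 13.22 75.62 [0.5299 0.0184 0.0919] [-0.1  1.8  5.1] [ 0.368  0.039 -0.09 ] 0.0518
```

Run:
```python
from h import *
s0=r.read_state(); p=np.array([.5299,.0183,.0915]); q=quat(121)
for dz in (.002,.005,.01):
    st=r.move_straight(p+[0,0,dz],q,speed=.02,max_force=4); s=r.read_state(); print(dz,st,round(s['time_s'],2),s['eef_pos'],np.round(s['contact_force']-s0['contact_force'],2),np.round(s['torque'],3))
    if st: break
im,d=snap('side','s5'); cv2.imwrite('pics/s5c.png',cv2.resize(im[140:300,220:380,::-1],None,fx=3.7,fy=3.7,interpolation=2))
```

```text
0.002 False 13.57 [0.52964375 0.01835475 0.0933127 ] [-0.13 -2.3  -3.94] [ 0.168  0.026 -0.099]
0.005 False 13.88 [0.52992268 0.01817728 0.09654025] [-0.64 -2.71 -6.18] [ 0.003 -0.012 -0.017]
0.01 False 14.28 [0.53000113 0.01826949 0.10168942] [ 0.06 -3.09 -5.18] [0.051 0.007 0.006]
```

View pics/s5c.png

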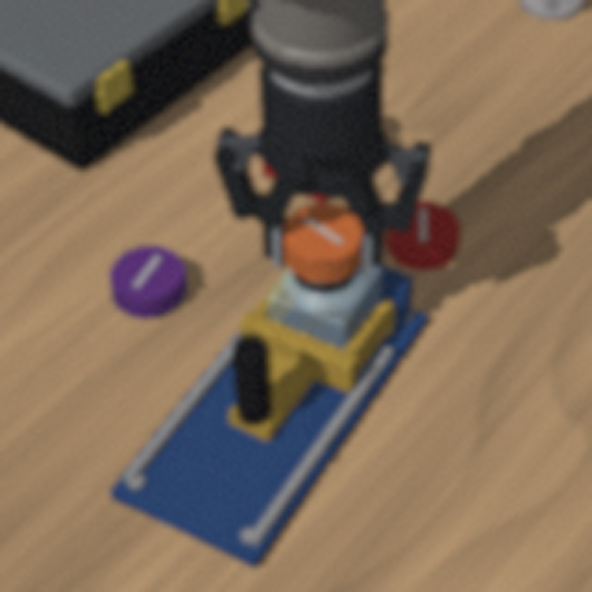

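Net vertical load is about 0 and the cap is rising alone: the jar is still down in the fork, and the cap's line has turned. I'll lift it the rest of the way.

Run:
```python
from h import *
st=r.move_straight([.5299,.0183,.135],quat(121),speed=.04,max_force=6); r.hold(.5); s=r.read_state(); print(st,round(s['time_s'],2),s['eef_pos'],np.round(s['contact_force'],2),s['grip_force'],s['grip_width'])
im,d=snap('side','s6'); cv2.imwrite('pics/s6c.png',cv2.resize(im[140:300,220:380,::-1],None,fx=3.7,fy=3.7,interpolation=2))
```

```text
False 15.82 [0.52988368 0.01831292 0.13496114] [-0.84 -0.46 -1.15] 73.06198866693308 0.05191724027267419
```

View pics/s6c.png

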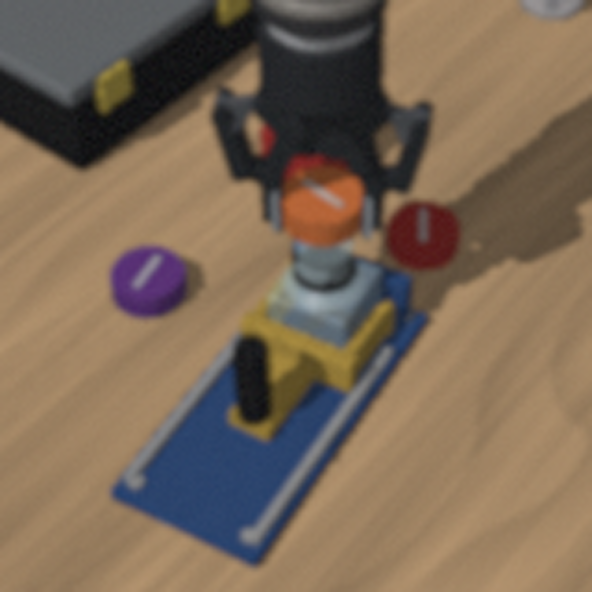

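The cap is clear of the neck and level, the jar is seated, and the brace is still home, so I'm handing in.

```bash
python3 -c "
from h import *
print(r.finish_job())"
```

```text
the job is handed in; nothing more can be done
None
```

I handed the job in at about 16 s: the brace is fully home, the orange cap was turned about 76° anticlockwise and lifted off, and the gripper holds it level about 25 mm above the mouth of the jar, which stayed seated.

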